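# Count out machine mounts and lay a try square on a washer plinth board

### The arm

A 6-joint arm with a two-finger parallel gripper is mounted at the origin on the work surface. World frame = base frame: x ahead of the robot, y to its left, z up, the work surface at z = 0. Lengths are in m, angles in rad, forces in N, time in s.
With the tool pointing down it reaches from about 0.35 to 0.975 m from the base axis. Payload 7.1 kg.
Tool frame: the origin (TCP) lies midway between the tips of the shut fingers; the grasp point (between the pads) lies 19 mm behind it; z points along the fingers, y is the line along which they close (so a half turn about z gives the same grasp; the last joint's range is limited). The gripper opens to 88 mm and grips with 3 to 60 N. Pads are 20 mm wide; open, the fingers measure 115 mm over their backs; the gripper's body (75 mm by 178 mm) begins 61 mm behind the grasp point.
Start: joints at [-1.278, 0.423, 1.63, -0, 1.089, -0.019], TCP at [0.192, -0.595, 0.223] pointing down, gripper open.
Joint ranges: [-3, 3], [-0.9, 2.11], [0.09, 2.58], [-1.31, 4.45], [0.11, 2.69], [-2.54, 2.54]. Speed limits (rad/s): [2.39, 2.39, 3.01, 3.14, 3.14, 3.14].

### API

Orientations are given as a unit quaternion [w, x, y, z].
In Python, from station import move_pose, movel, movej, command_gripper, wait, inverse_kinematics, read_camera, camera_info, MotionError, job_done, get_time, get_joint_pos, get_qvel, get_effort, get_tcp_pos, get_ee_rot, get_ft_force, get_ft_torque, get_grip_width, get_finger_force gives the robot as it stands. Calls block until the motion is done:
- move_pose(position, orientation): joint-space move of the TCP to a pose.
- movel(position, frame=None, v=0.15, until_force=None): straight line of the TCP; frame=None keeps the orientation; v is the mean speed in m/s. With until_force (N) it stops when the force on the tool has changed by that much, and returns True; else False.
- movej(angles): joint-space move.
- command_gripper(opening): opening from 0.0 (shut) to 1.0 (fully open); the grip force is fixed at half the most; returns when the fingers have stopped.
- wait(seconds).
- inverse_kinematics(position, orientation): joint angles nearest the present ones, or None.
- read_camera(name): name is "scene" or "side" or "wrist"; returns the picture (384x512x3 uint8, red, green, blue); there is no depth.
- camera_info(name): a dict with "intrinsics" (3x3 intrinsics, pixels), "dist" ([k1, k2, p1, p2, k3] as OpenCV has them; the pictures are not rectified), "T" (4x4, takes a point from camera to world coordinates); the wrist camera has in their place "tool_from_camera" (4x4, takes a point from camera to tool coordinates, whose origin is the TCP and whose axes are the flange's). Camera axes: x right, y up, looking along -z (the intrinsics and any distortion apply to the point x, -y, -z); pixel columns grow to the right and rows downward; lengths in m; the calibration is good to about 2 mm. A picture is of the moment at which its call begins: read the wrist's pose just before it. camera_info takes no time and is no camera call.
A pose or a line that the arm cannot do raises MotionError and nothing moves.
- job_done(): hands the job in; it is judged then, once.
Readings, each from a call of its own:
- get_time(): time.
- get_joint_pos(): joint angles.
- get_qvel(): joint speeds.
- get_effort(): joint torques, N m.
- get_tcp_pos(): TCP position.
- get_ee_rot(): TCP orientation.
- get_ft_force(): force on the tool from outside, world axes, zero at the start.
- get_ft_torque(): the same for the moment, N m.
- get_grip_width(): opening from 0.0 (shut) to 1.0 (fully open).
- get_finger_force(): force on a finger pad.
Only numpy, scipy, OpenCV 4.12 (cv2) and the standard library are available. Lean on these libraries where they do the work, as an engineer would, in place of code of your own. Each camera call takes 0.05 s, during which the arm holds its last target. There are 200 camera calls.

### The job

Get the washing machine's plinth board ready for marking out: clear all the rubber mounts off it, standing one in each of the four pockets of the parts tray and putting any left over in the tool chest's drawer. Pull that drawer open, take out the try square and lay it on the board, its stock flush against the board's near edge, its blade flat on top with one long edge along the pencil line. Leave the drawer fully shut, and do not disturb the bottle, the mug or the spanner.

Things in the scene. Friction and masses are not known exactly. Their poses are not given: they have to be found in the camera images.
- board: plywood plinth board lying flat on the table, fixed (it does not shift when pushed): 200 (x) x 280 (y) x 18 mm thick, sharp edges. Origin at the centre of its underside; z up; its near edge (towards the robot) is the face at x = -100 mm.
- line (a point): the point where the thin pencil line meets the top of the board's near edge (board frame x = -100, y = +50, z = +18 mm). Axes as the board's: x runs along the pencil line, into the board; y along the near edge; z up. The line crosses the whole board, 200 mm.
- square: L-shaped try square, 200 g. Aluminium stock x -22..0, y -50..50, z -8..16 mm; steel blade x 0..150, y 10..50, z 0..3. Origin: stock's inner face, mid-length, blade underside. Starts in the shut drawer, left of its middle, stock towards the handle, tilted 3 deg (rests on stock and blade tip). Grip the stock across its 22 mm, beside the blade, by the 16 mm that stand above the board once laid.
- stock_end (a point): on the stock's inner face at its free end (square frame 0, -50, 0 mm)
- outer_heel (a point): blade's outer edge at the stock, which is also the blade end of the stock's inner face (square frame 0, +50, 0 mm)
- tray: white plastic parts tray standing on the table, loose, 600 g: 224 (x) x 126 (y) x 26 mm, walls, floor and dividers 5 mm, four equal pockets in two rows of two, each 104.5 (x) x 55.5 (y) mm inside and 21 mm deep. Origin at the centre of its underside, z up.
- drawer (a joint): the drawer's slide: 0 shut, 0.240 m fully out (stop); it slides out along the handle's -x, with light friction (about 1 N), and stays where it is left. It must be nearly fully out for the square to be lifted straight up without its blade catching under the chest's top.
- drawer_handle (a point): middle of the handle of the drawer of the low grey tool chest (fixed; 290 deep, 260 wide, 100 mm high, drawer front towards the robot): a round steel bar 11 mm thick, 120 mm long along y, its centre 35 mm in front of the drawer's front panel, 62 mm above the table. x points into the chest, y left along the front, z up. Moves with the drawer.
- drawer_floor (a point): front edge of the drawer's inner floor, mid-width, 22 mm above the table, 56 mm behind the handle bar's centre; axes as the handle's; moves with the drawer. The floor runs 245 mm back from here (+x) and 109 mm to either side (y); walls 56 mm high, front panel's top edge and the underside of the chest's top 66 mm above the floor.
- pocket0 (a point): centre of the floor of the tray's near right pocket (tray frame -54.8, -30.3, 5 mm), axes as the tray's
- pocket1 (a point): centre of the floor of the tray's near left pocket (tray frame -54.8, 30.3, 5 mm), axes as the tray's
- pocket2 (a point): centre of the floor of the tray's far right pocket (tray frame 54.8, -30.3, 5 mm), axes as the tray's
- pocket3 (a point): centre of the floor of the tray's far left pocket (tray frame 54.8, 30.3, 5 mm), axes as the tray's
- mount0: rubber machine mount (all are alike), 84 to 156 g, absent in some starts: flat steel flange 84 (x) x 40 (y) x 4 mm with two bolt holes, and on its middle an upright round rubber hub with a steel cap, 30 mm in diameter, rising to 34 mm above the underside. Origin at the centre of its underside, z up. Starts on the board. Gripped by the hub from above, fingertips at least 5 mm above the underside.
- mount1: rubber machine mount (all are alike), 84 to 156 g, absent in some starts: flat steel flange 84 (x) x 40 (y) x 4 mm with two bolt holes, and on its middle an upright round rubber hub with a steel cap, 30 mm in diameter, rising to 34 mm above the underside. Origin at the centre of its underside, z up. Starts on the board. Gripped by the hub from above, fingertips at least 5 mm above the underside.
- mount2: rubber machine mount (all are alike), 84 to 156 g, absent in some starts: flat steel flange 84 (x) x 40 (y) x 4 mm with two bolt holes, and on its middle an upright round rubber hub with a steel cap, 30 mm in diameter, rising to 34 mm above the underside. Origin at the centre of its underside, z up. Starts on the board. Gripped by the hub from above, fingertips at least 5 mm above the underside.
- mount3: rubber machine mount (all are alike), 84 to 156 g, absent in some starts: flat steel flange 84 (x) x 40 (y) x 4 mm with two bolt holes, and on its middle an upright round rubber hub with a steel cap, 30 mm in diameter, rising to 34 mm above the underside. Origin at the centre of its underside, z up. Starts on the board. Gripped by the hub from above, fingertips at least 5 mm above the underside.
- mount4: rubber machine mount (all are alike), 84 to 156 g, absent in some starts: flat steel flange 84 (x) x 40 (y) x 4 mm with two bolt holes, and on its middle an upright round rubber hub with a steel cap, 30 mm in diameter, rising to 34 mm above the underside. Origin at the centre of its underside, z up. Starts on the board. Gripped by the hub from above, fingertips at least 5 mm above the underside.
- mount5: rubber machine mount (all are alike), 84 to 156 g, absent in some starts: flat steel flange 84 (x) x 40 (y) x 4 mm with two bolt holes, and on its middle an upright round rubber hub with a steel cap, 30 mm in diameter, rising to 34 mm above the underside. Origin at the centre of its underside, z up. Starts on the board. Gripped by the hub from above, fingertips at least 5 mm above the underside.
- detergent: white detergent bottle, 72 mm in diameter, 170 mm tall, standing beyond the tray; not part of the job. Origin at the centre of its underside.
- mug: white mug, 80 mm in diameter, 90 mm tall, standing beyond board and tray; not part of the job. Origin at the centre of its underside.
- spanner: steel spanner, 140 mm long, lying on the table beyond the board; not part of the job. Origin at the middle of its underside.

How it is judged:
On the way:
1. the drawer is pulled well open (more than 150 mm) (value of joint drawer above 0.15 m), for 0.2 s.
At the end, for the whole second after the job is handed in: Each tray pocket holds one mount flat on its floor; all other mounts are in the drawer; drawer shut within 10 mm; square at rest on the board: both stock ends within 3.5 mm of the near edge, blade flat and parallel to the line within 0.04 rad, one long blade edge within 6 mm of the line (((horizontal distance between mount0 and pocket0 below 0.02 m and z of mount0 in the frame of pocket0 between -0.006 and 0.008 m and angle between mount0's own z axis and vertical below 0.12 rad) or (horizontal distance between mount1 and pocket0 below 0.02 m and z of mount1 in the frame of pocket0 between -0.006 and 0.008 m and angle between mount1's own z axis and vertical below 0.12 rad) or (horizontal distance between mount2 and pocket0 below 0.02 m and z of mount2 in the frame of pocket0 between -0.006 and 0.008 m and angle between mount2's own z axis and vertical below 0.12 rad) or (horizontal distance between mount3 and pocket0 below 0.02 m and z of mount3 in the frame of pocket0 between -0.006 and 0.008 m and angle between mount3's own z axis and vertical below 0.12 rad) or (horizontal distance between mount4 and pocket0 below 0.02 m and z of mount4 in the frame of pocket0 between -0.006 and 0.008 m and angle between mount4's own z axis and vertical below 0.12 rad) or (horizontal distance between mount5 and pocket0 below 0.02 m and z of mount5 in the frame of pocket0 between -0.006 and 0.008 m and angle between mount5's own z axis and vertical below 0.12 rad)) and ((horizontal distance between mount0 and pocket1 below 0.02 m and z of mount0 in the frame of pocket1 between -0.006 and 0.008 m and angle between mount0's own z axis and vertical below 0.12 rad) or (horizontal distance between mount1 and pocket1 below 0.02 m and z of mount1 in the frame of pocket1 between -0.006 and 0.008 m and angle between mount1's own z axis and vertical below 0.12 rad) or (horizontal distance between mount2 and pocket1 below 0.02 m and z of mount2 in the frame of pocket1 between -0.006 and 0.008 m and angle between mount2's own z axis and vertical below 0.12 rad) or (horizontal distance between mount3 and pocket1 below 0.02 m and z of mount3 in the frame of pocket1 between -0.006 and 0.008 m and angle between mount3's own z axis and vertical below 0.12 rad) or (horizontal distance between mount4 and pocket1 below 0.02 m and z of mount4 in the frame of pocket1 between -0.006 and 0.008 m and angle between mount4's own z axis and vertical below 0.12 rad) or (horizontal distance between mount5 and pocket1 below 0.02 m and z of mount5 in the frame of pocket1 between -0.006 and 0.008 m and angle between mount5's own z axis and vertical below 0.12 rad)) and ((horizontal distance between mount0 and pocket2 below 0.02 m and z of mount0 in the frame of pocket2 between -0.006 and 0.008 m and angle between mount0's own z axis and vertical below 0.12 rad) or (horizontal distance between mount1 and pocket2 below 0.02 m and z of mount1 in the frame of pocket2 between -0.006 and 0.008 m and angle between mount1's own z axis and vertical below 0.12 rad) or (horizontal distance between mount2 and pocket2 below 0.02 m and z of mount2 in the frame of pocket2 between -0.006 and 0.008 m and angle between mount2's own z axis and vertical below 0.12 rad) or (horizontal distance between mount3 and pocket2 below 0.02 m and z of mount3 in the frame of pocket2 between -0.006 and 0.008 m and angle between mount3's own z axis and vertical below 0.12 rad) or (horizontal distance between mount4 and pocket2 below 0.02 m and z of mount4 in the frame of pocket2 between -0.006 and 0.008 m and angle between mount4's own z axis and vertical below 0.12 rad) or (horizontal distance between mount5 and pocket2 below 0.02 m and z of mount5 in the frame of pocket2 between -0.006 and 0.008 m and angle between mount5's own z axis and vertical below 0.12 rad)) and ((horizontal distance between mount0 and pocket3 below 0.02 m and z of mount0 in the frame of pocket3 between -0.006 and 0.008 m and angle between mount0's own z axis and vertical below 0.12 rad) or (horizontal distance between mount1 and pocket3 below 0.02 m and z of mount1 in the frame of pocket3 between -0.006 and 0.008 m and angle between mount1's own z axis and vertical below 0.12 rad) or (horizontal distance between mount2 and pocket3 below 0.02 m and z of mount2 in the frame of pocket3 between -0.006 and 0.008 m and angle between mount2's own z axis and vertical below 0.12 rad) or (horizontal distance between mount3 and pocket3 below 0.02 m and z of mount3 in the frame of pocket3 between -0.006 and 0.008 m and angle between mount3's own z axis and vertical below 0.12 rad) or (horizontal distance between mount4 and pocket3 below 0.02 m and z of mount4 in the frame of pocket3 between -0.006 and 0.008 m and angle between mount4's own z axis and vertical below 0.12 rad) or (horizontal distance between mount5 and pocket3 below 0.02 m and z of mount5 in the frame of pocket3 between -0.006 and 0.008 m and angle between mount5's own z axis and vertical below 0.12 rad)) and ((x of mount0 in the frame of tray between -0.11 and 0.11 m and y of mount0 in the frame of tray between -0.06 and 0.06 m and z of mount0 in the frame of tray between -0.005 and 0.013 m) or (x of mount0 in the frame of drawer_floor between -0.003 and 0.248 m and y of mount0 in the frame of drawer_floor between -0.112 and 0.112 m and z of mount0 in the frame of drawer_floor between -0.01 and 0.05 m)) and ((x of mount1 in the frame of tray between -0.11 and 0.11 m and y of mount1 in the frame of tray between -0.06 and 0.06 m and z of mount1 in the frame of tray between -0.005 and 0.013 m) or (x of mount1 in the frame of drawer_floor between -0.003 and 0.248 m and y of mount1 in the frame of drawer_floor between -0.112 and 0.112 m and z of mount1 in the frame of drawer_floor between -0.01 and 0.05 m)) and ((x of mount2 in the frame of tray between -0.11 and 0.11 m and y of mount2 in the frame of tray between -0.06 and 0.06 m and z of mount2 in the frame of tray between -0.005 and 0.013 m) or (x of mount2 in the frame of drawer_floor between -0.003 and 0.248 m and y of mount2 in the frame of drawer_floor between -0.112 and 0.112 m and z of mount2 in the frame of drawer_floor between -0.01 and 0.05 m)) and ((x of mount3 in the frame of tray between -0.11 and 0.11 m and y of mount3 in the frame of tray between -0.06 and 0.06 m and z of mount3 in the frame of tray between -0.005 and 0.013 m) or (x of mount3 in the frame of drawer_floor between -0.003 and 0.248 m and y of mount3 in the frame of drawer_floor between -0.112 and 0.112 m and z of mount3 in the frame of drawer_floor between -0.01 and 0.05 m)) and ((x of mount4 in the frame of tray between -0.11 and 0.11 m and y of mount4 in the frame of tray between -0.06 and 0.06 m and z of mount4 in the frame of tray between -0.005 and 0.013 m) or (x of mount4 in the frame of drawer_floor between -0.003 and 0.248 m and y of mount4 in the frame of drawer_floor between -0.112 and 0.112 m and z of mount4 in the frame of drawer_floor between -0.01 and 0.05 m)) and ((x of mount5 in the frame of tray between -0.11 and 0.11 m and y of mount5 in the frame of tray between -0.06 and 0.06 m and z of mount5 in the frame of tray between -0.005 and 0.013 m) or (x of mount5 in the frame of drawer_floor between -0.003 and 0.248 m and y of mount5 in the frame of drawer_floor between -0.112 and 0.112 m and z of mount5 in the frame of drawer_floor between -0.01 and 0.05 m)) and x of outer_heel in the frame of line between -0.0035 and 0.003 m and x of stock_end in the frame of line between -0.0035 and 0.003 m and z of outer_heel in the frame of line between -0.004 and 0.006 m and angle between the x axis of square and the x axis of line, either way round below 0.04 rad and angle between the z axis of square and the z axis of line, either way round below 0.04 rad and (y of outer_heel in the frame of line between -0.006 and 0.006 m or (y of outer_heel in the frame of line between 0.034 and 0.046 m and y of stock_end in the frame of line below 0 m) or (y of outer_heel in the frame of line between -0.046 and -0.034 m and y of stock_end in the frame of line above 0 m)) and linear speed of square below 0.02 m/s and value of joint drawer below 0.01 m); the robot touches nothing.
It fails at once if the detergent bottle is pushed about (more than 40 mm) or tipped (distance of detergent from where it was at the start of the episode above 0.04 m or angle between detergent's own z axis and vertical above 0.4 rad).
It fails at once if the mug is pushed about (more than 40 mm) or tipped (distance of mug from where it was at the start of the episode above 0.04 m or angle between mug's own z axis and vertical above 0.4 rad).
It fails at once if the spanner is pushed about (more than 40 mm) (distance of spanner from where it was at the start of the episode above 0.04 m).
Of mount0, mount1, mount2, mount3, mount4, mount5 only 4 to 6 are there at a start; the rules pass over those that are not, and their reading is None.
At some moment in a run one of mount0, mount1, mount2, mount3, mount4, mount5 may be knocked a few centimetres aside while the robot is not near it.
Once in a run the grip may slacken for a moment while it holds something.
It also fails if it takes over 210 s, if anything falls off the work surface, if the arm or the gripper's body presses on something with over 40 N, if the wrist force passes 120 N, or if a joint passes its speed limit or range.

## Working session

There is one attempt and no reset: what is moved stays moved. The work goes in short steps, each a Python script; the robot and the scene stay as the last script left them, time stands still between calls to the robot, and variables do not carry over. Pictures are saved under pics/ and viewed, at most 14 in all, crops included, and the job is handed in when it is done.

```bash
ls; mkdir -p pics
python3 - <<'E'
from station import *
import cv2,numpy as np
np.set_printoptions(precision=4,suppress=True)
a=read_camera("scene");b=read_camera("side")
cv2.imwrite("pics/a.png",cv2.resize(a[:,:,::-1],(800,600)))
cv2.imwrite("pics/b.png",cv2.resize(b[:,:,::-1],(800,600)))
np.save("a.npy",a);np.save("b.npy",b)
for n in("scene","side","wrist"):print(camera_info(n))
print(get_ee_rot(),get_time(),get_ft_force())
E
```

```text
pics
{'intrinsics': array([[492.2302,   0.    , 259.56  ],
       [  0.    , 492.2302, 192.9337],
       [  0.    ,   0.    ,   1.    ]]), 'dist': array([-0.1307,  0.    ,  0.    ,  0.    ,  0.    ]), 'T': array([[-0.8157, -0.502 ,  0.2873,  0.9615],
       [ 0.5784, -0.7062,  0.4083,  0.4547],
       [-0.002 ,  0.4992,  0.8665,  1.1736],
       [ 0.    ,  0.    ,  0.    ,  1.    ]])}
{'intrinsics': array([[489.0236,   0.    , 259.851 ],
       [  0.    , 489.0236, 191.3247],
       [  0.    ,   0.    ,   1.    ]]), 'dist': array([-0.0242,  0.    ,  0.    ,  0.    ,  0.    ]), 'T': array([[-0.7508,  0.3473, -0.5619, -0.0711],
       [-0.6605, -0.4072,  0.6308,  0.6835],
       [-0.0097,  0.8448,  0.5351,  0.7158],
       [ 0.    ,  0.    ,  0.    ,  1.    ]])}
{'intrinsics': array([[323.8226,   0.    , 254.1002],
       [  0.    , 323.8226, 193.8793],
       [  0.    ,   0.    ,   1.    ]]), 'dist': array([-0.0532,  0.    ,  0.    ,  0.    ,  0.    ]), 'tool_from_camera': array([[ 0.0001,  0.9558,  0.2941,  0.0806],
       [ 1.    ,  0.0002, -0.0009, -0.0003],
       [-0.0009,  0.2941, -0.9558, -0.1628],
       [ 0.    ,  0.    ,  0.    ,  1.    ]])}
[-0.0007  0.9879  0.1553 -0.0001] 0.1 [1.1129 0.842  0.2995]
```

View pics/a.png

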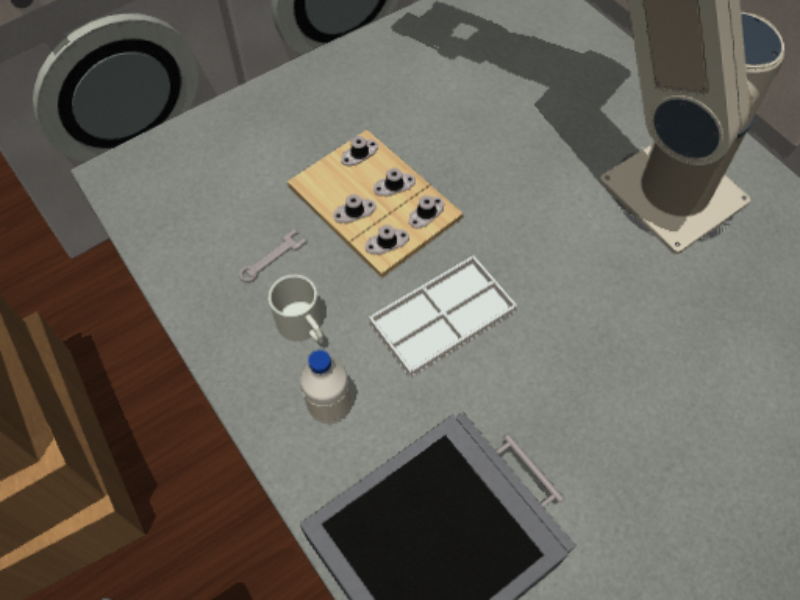

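View pics/b.png

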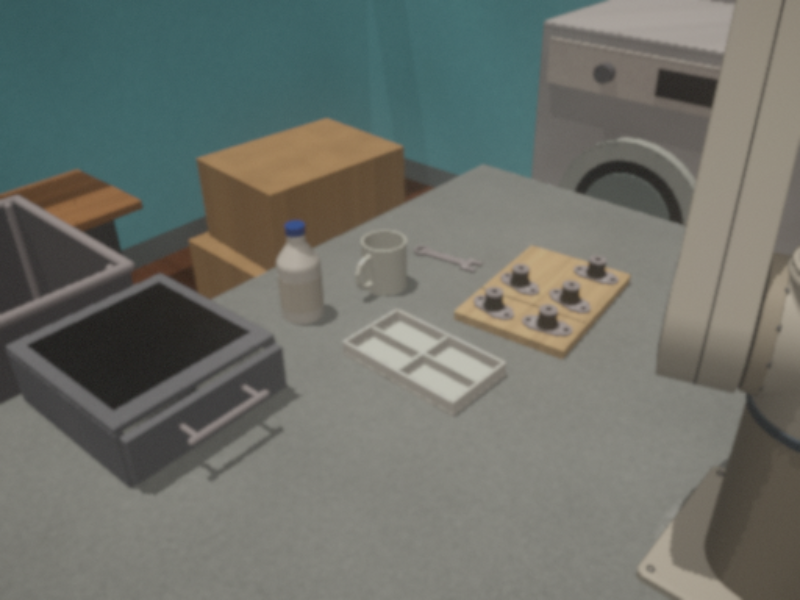

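The scene picture (800-wide scale) shows five mounts: caps near (359,143), (395,175), (354,202), (428,204), (387,233). The board's near edge runs (366,131)→(462,213), the tray spans (370–516, 258–372), and the handle runs (507,440)→(557,497). The side picture agrees.

```bash
cat > h.py <<'E'
from station import *
import cv2,numpy as np
from scipy.spatial.transform import Rotation as R
np.set_printoptions(precision=4,suppress=True)
def ray(n,px,T=None):
    c=camera_info(n); T=c["T"] if T is None else T
    u=cv2.undistortPoints(np.array(px,float).reshape(-1,1,2),c["intrinsics"],np.array(c["dist"]))[:,0]
    d=np.c_[u[:,0],-u[:,1],-np.ones(len(u))]@T[:3,:3].T
    return T[:3,3],d
def onz(n,px,z,T=None):
    o,d=ray(n,px,T); return o+d*((z-o[2])/d[:,2])[:,None]
def proj(n,P,T=None):
    c=camera_info(n); T=c["T"] if T is None else T
    q=(np.atleast_2d(P)-T[:3,3])@T[:3,:3]; q=q*[1,-1,-1]
    return cv2.projectPoints(q,np.zeros(3),np.zeros(3),c["intrinsics"],np.array(c["dist"]))[0][:,0]
def wristT():
    q=get_ee_rot();T=np.eye(4);T[:3,:3]=R.from_quat([q[1],q[2],q[3],q[0]]).as_matrix();T[:3,3]=get_tcp_pos()
    return T@camera_info("wrist")["tool_from_camera"]
def shot(name):
    T=wristT();im=read_camera("wrist");np.savez("pics/"+name+".npz",im=im,T=T)
    cv2.imwrite("pics/"+name+".png",cv2.resize(im[:,:,::-1],(800,600)));return im,T
def load(name):
    d=np.load("pics/"+name+".npz");return d["im"],d["T"]
def down(yaw):
    # tool z down, tool x axis at angle yaw in world
    c,s=np.cos(yaw),np.sin(yaw)
    q=R.from_matrix(np.array([[c,s,0],[s,-c,0],[0,0,-1]])).as_quat();return np.array([q[3],q[0],q[1],q[2]])
E
python3 - <<'E'
from h import *
k=1/1.5625
print("board",onz("scene",np.array([(366,131),(290,183),(384,272),(462,213)])*k,.018))
print("caps",onz("scene",np.array([(359,143),(395,175),(354,202),(428,204),(387,233)])*k,.052))
print("tray",onz("scene",np.array([(474,258),(516,303),(411,372),(370,320)])*k,.026))
print("handle",onz("scene",np.array([(507,440),(557,497)])*k,.062))
print("chest",onz("scene",np.array([(460,416),(572,546),(303,524)])*k,.1))
print("mug,bottle,",onz("scene",np.array([(295,335),(327,415)])*k,0))
q=get_ee_rot();print(R.from_quat([q[1],q[2],q[3],q[0]]).as_matrix())
for x,y in [(.55,-.3),(.5,0),(.45,.3)]:
  for yaw in(0,np.pi/2,-np.pi/2): print(x,y,yaw,inverse_kinematics([x,y,.35],down(yaw)))
E
```

```text
board [[ 0.415  -0.4573  0.018 ]
 [ 0.6073 -0.4318  0.018 ]
 [ 0.5747 -0.1611  0.018 ]
 [ 0.3828 -0.1839  0.018 ]]
caps [[ 0.4592 -0.4125  0.052 ]
 [ 0.4482 -0.3074  0.052 ]
 [ 0.5452 -0.299   0.052 ]
 [ 0.438  -0.217   0.052 ]
 [ 0.5354 -0.2073  0.052 ]]
tray [[ 0.4299 -0.0882  0.026 ]
 [ 0.4276  0.0268  0.026 ]
 [ 0.6509  0.0279  0.026 ]
 [ 0.6513 -0.0913  0.026 ]]
handle [[0.6079 0.2185 0.062 ]
 [0.6034 0.3311 0.062 ]]
chest [[0.6533 0.1563 0.1   ]
 [0.6438 0.4011 0.1   ]
 [0.93   0.1586 0.1   ]]
mug,bottle, [[ 0.7663 -0.1542  0.    ]
 [ 0.8003  0.0018  0.    ]]
[[ 0.9518  0.3068 -0.0004]
 [ 0.3068 -0.9518  0.0013]
 [-0.     -0.0013 -1.    ]]
0.55 -0.3 0 [-0.5183  0.3123  1.4943 -0.      1.335   1.0525]
0.55 -0.3 1.5707963267948966 [-0.5183  0.3123  1.4943 -0.      1.335  -0.5183]
0.55 -0.3 -1.5707963267948966 None
0.5 0 0 [-0.0238  0.1021  1.7587 -0.      1.2808  1.547 ]
0.5 0 1.5707963267948966 [-0.0238  0.1021  1.7587 -0.      1.2808 -0.0238]
0.5 0 -1.5707963267948966 None
0.45 0.3 0 [ 0.566   0.1708  1.6781 -0.      1.2927  2.1368]
0.45 0.3 1.5707963267948966 [ 0.566   0.1708  1.6781 -0.      1.2927  0.566 ]
0.45 0.3 -1.5707963267948966 None
```

Run:
```python
from h import *
move_pose([.58,-.2,.36],down(0)); im,T=shot("w1"); print(get_time())
```

```text
2.2
```

View pics/w1.png

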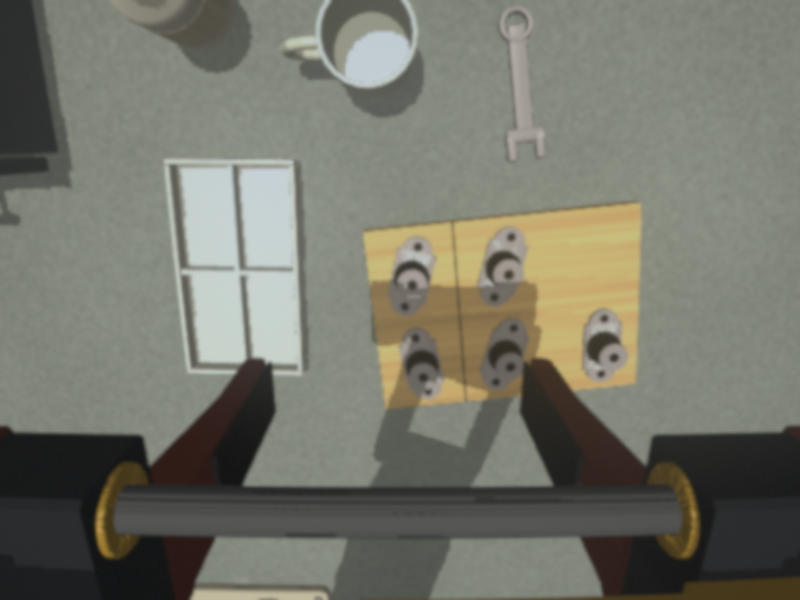

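The wrist picture (800-wide scale) shows the bolt-hole pairs A (417,246)/(405,307), B (511,238)/(494,297), C (416,340)/(428,392), D (513,328)/(496,381) and E (604,317)/(601,374). The tray rim runs (165,160)–(296,160)–(302,375)–(190,372), and the pencil line runs (454,221)→(466,400).

```bash
cat >> h.py <<'E'
VIEW=[.58,-.2,.36]
def wood(im):
    s=cv2.cvtColor(im,cv2.COLOR_RGB2HSV); return ((s[...,1]>75)&(s[...,0]>8)&(s[...,0]<32)).astype(np.uint8)
def blobs(im,T,lim=100,roi=(225,125,415,265)):
    w=wood(im);m=np.zeros_like(w);x0,y0,x1,y1=roi;m[y0:y1,x0:x1]=w[y0:y1,x0:x1]
    n,l,st,_=cv2.connectedComponentsWithStats(m)
    cs,_=cv2.findContours(m,cv2.RETR_EXTERNAL,cv2.CHAIN_APPROX_NONE)
    h=cv2.convexHull(np.vstack([c for c in cs if cv2.contourArea(c)>lim]))
    hm=cv2.fillConvexPoly(np.zeros_like(w),h,1)
    o=cv2.morphologyEx(((hm==1)&(m==0)).astype(np.uint8),cv2.MORPH_OPEN,np.ones((5,5)))
    n,l,st,c=cv2.connectedComponentsWithStats(o);r=[]
    for i in range(1,n):
        if st[i,4]<250: continue
        p=np.argwhere(l==i)[:,::-1];W=onz("wrist",p,.026,T)[:,:2]
        rr=cv2.minAreaRect(W.astype(np.float32)*1000);e,v=np.linalg.eigh(np.cov(W.T))
        r.append([*W.mean(0),np.arctan2(v[1,1],v[0,1])%np.pi,st[i,4]])
    return np.array(r),h
E
python3 - <<'E'
from h import *
im,T=load("w1");k=1/1.5625
b,h=blobs(im,T);print(b)
print("board hull rect",cv2.minAreaRect((onz("wrist",h[:,0],.018,T)[:,:2]*1000).astype(np.float32)))
P=np.array([(417,246),(405,307),(511,238),(494,297),(416,340),(428,392),(513,328),(496,381),(604,317),(601,374)])*k
W=onz("wrist",P,.022,T)[:,:2]
for i in range(5):
  a,c=W[2*i],W[2*i+1];print("ABCDE"[i],(a+c)/2,np.arctan2(*(a-c)[::-1]),np.hypot(*(a-c)))
print("tray",onz("wrist",np.array([(165,160),(296,160),(302,375),(189,373)])*k,.026,T))
g=cv2.cvtColor(im,cv2.COLOR_RGB2HSV);m=((g[...,2]>150)&(g[...,1]<45)).astype(np.uint8);m[:,:100]=0;m[:,200:]=0;m[:95]=0;m[245:]=0
cs=np.vstack(cv2.findContours(m,0,1)[0])
print("trayrect",cv2.minAreaRect((onz("wrist",cs[:,0],.026,T)[:,:2]*1000).astype(np.float32)))
print("line",onz("wrist",np.array([(454,221),(466,400)])*k,.018,T))
E
```

```text
[[   0.5461   -0.3067    2.9404 1159.    ]
 [   0.5365   -0.2147    2.9421 1141.    ]
 [   0.4596   -0.4199    0.1429 1033.    ]
 [   0.4251   -0.3198    0.0828 1709.    ]
 [   0.4396   -0.2264    0.2259  960.    ]
 [   0.4001   -0.4192    1.8029  297.    ]]
board hull rect ((481.2915344238281, -317.41619873046875), (232.12039184570312, 279.8790283203125), 6.087918281555176)
A [ 0.5338 -0.2151] -0.18182198383676587 0.06510233931099363
B [ 0.5432 -0.308 ] -0.21967533316598922 0.06296736812952664
C [ 0.4345 -0.2279] 0.2222959993260737 0.06265231499730933
D [ 0.4477 -0.3159] -0.23012072489090277 0.06306994853972793
E [ 0.4575 -0.4214] 0.0734434416426177 0.06597200565720875
tray [[ 0.6509  0.0213  0.026 ]
 [ 0.6496 -0.105   0.026 ]
 [ 0.4263 -0.0985  0.026 ]
 [ 0.4282  0.0245  0.026 ]]
trayrect ((539.53076171875, -43.19312286376953), (140.1185302734375, 225.9539337158203), 89.06254577636719)
line [[ 0.5902 -0.2577  0.018 ]
 [ 0.3919 -0.2775  0.018 ]]
```

Run:
```python
from h import *
k=1/1.5625
print(onz("side",np.array([(395,312),(504,370),(457,408),(344,345)])*k,.026))
print(onz("side",np.array([(597,263),(570,289),(520,271),(547,313),(494,296)])*k,.052))
print(get_tcp_pos(),get_ee_rot(),get_joint_pos(),get_qvel())
d=np.load("a.npy")
c,s=cv2.findContours(((d.min(2)>150)).astype(np.uint8),0,1)
c=max([x for x in c if 230<x[:,0,0].mean()<340 and 160<x[:,0,1].mean()<245],key=cv2.contourArea)
print(cv2.minAreaRect((onz("scene",c[:,0],.026)[:,:2]*1000).astype(np.float32)))
T=wristT();im=read_camera("wrist");o,_=load("w1");print(T-_ ,np.abs(im.astype(int)-o).mean())
```

```text
[[ 0.6406 -0.0879  0.026 ]
 [ 0.415  -0.0767  0.026 ]
 [ 0.4147  0.0353  0.026 ]
 [ 0.6384  0.0321  0.026 ]]
[[ 0.4495 -0.404   0.052 ]
 [ 0.4401 -0.2981  0.052 ]
 [ 0.5362 -0.2937  0.052 ]
 [ 0.4299 -0.2121  0.052 ]
 [ 0.5228 -0.199   0.052 ]]
[ 0.5796 -0.2008  0.3597] [-0.      1.     -0.0005 -0.0003] [-0.3528  0.2844  1.511  -0.0002  1.3467  1.2191] [-0.0022  0.0003 -0.0003  0.0029 -0.0015  0.0022]
((539.4322509765625, -34.74748992919922), (127.19489288330078, 224.48216247558594), 88.94961547851562)
[[-0.0002  0.     -0.     -0.    ]
 [ 0.     -0.0002 -0.0001 -0.0001]
 [-0.      0.      0.      0.    ]
 [ 0.      0.      0.      0.    ]] 0.5011240641276041
```

Run:
```python
from h import *
move_pose([.534,-.212,.2],down(np.pi/2-.2)); wait(.3); shot("w2"); print(get_time(),get_tcp_pos())
im,T=load("w2"); print(proj("wrist",[[.5338,-.2151,.022],[.5354,-.2073,.052]],T)*1.5625)
```

```text
3.875 [ 0.5341 -0.212   0.2002]
[[397.7052 273.9701]
 [397.836  273.1131]]
```

View pics/w2.png

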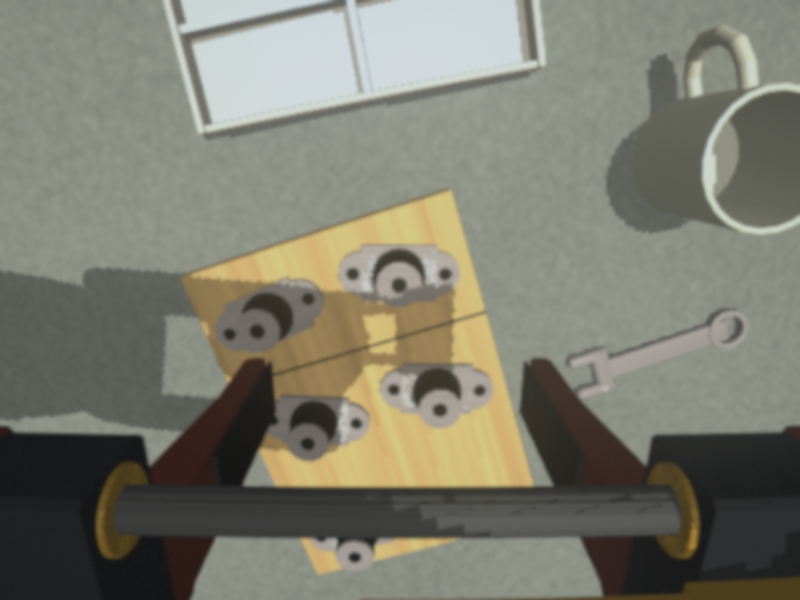

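Mount A's holes are at (352,273) and (445,273), within 1 px of where the w1 fix predicts them. The wrist camera fixes can be trusted, so I'll pick A.

```bash
cat >> h.py <<'E'
M=dict(A=(.5338,-.2151,-.182),B=(.5432,-.308,-.22),C=(.4345,-.2279,.222),D=(.4477,-.3159,-.23),E=(.4575,-.4214,.073))
def pick(x,y,yaw,z=.018):
    q=down(np.pi/2+yaw); command_gripper(.65)
    move_pose([x,y,z+.075],q); hit=movel([x,y,z+.008],v=.12,until_force=12)
    command_gripper(0.); w=get_grip_width(); print("grip w",w,"tcp",get_tcp_pos(),"hit",hit)
    movel([x,y,z+.085],v=.2); w=get_grip_width(); print("lift w",w,"F",get_finger_force(),get_ft_force()); return w>.28
def place(x,y,yaw,zf):
    q=down(np.pi/2+yaw); move_pose([x,y,zf+.085],q); print("at place w",get_grip_width(),get_tcp_pos())
    if get_grip_width()<.28: return False
    movel([x,y,zf+.03],v=.2); hit=movel([x,y,zf+.006],v=.06,until_force=5); print("place hit",hit,get_tcp_pos())
    command_gripper(.55); movel([x,y,zf+.085],v=.2); return True
def pocket(i,c=(.5388,-.0394,-.02)):
    lx,ly=(-54.8,54.8)[i//2]/1000 if 0 else (-.0548,.0548)[i//2],(-.0303,.0303)[i%2]
    return c[0]+lx*np.cos(c[2])-ly*np.sin(c[2]),c[1]+lx*np.sin(c[2])+ly*np.cos(c[2]),c[2]
E
python3 - <<'E'
from h import *
im,T=load("w1")
if pick(*M["A"]): place(*pocket(2),.005)
move_pose(VIEW,down(0)); wait(.2); shot("w3"); print(get_time())
E
```

```text
grip w 0.3348497802976031 tcp [ 0.5341 -0.2152  0.0264] hit False
lift w 0.33441437274692903 F 29.999433383345604 [-0.0508  0.1826 -2.436 ]
at place w 0.33429916806001847 [ 0.592  -0.0706  0.0886]
place hit True [ 0.5936 -0.0709  0.0121]
10.8833
```

View pics/w3.png

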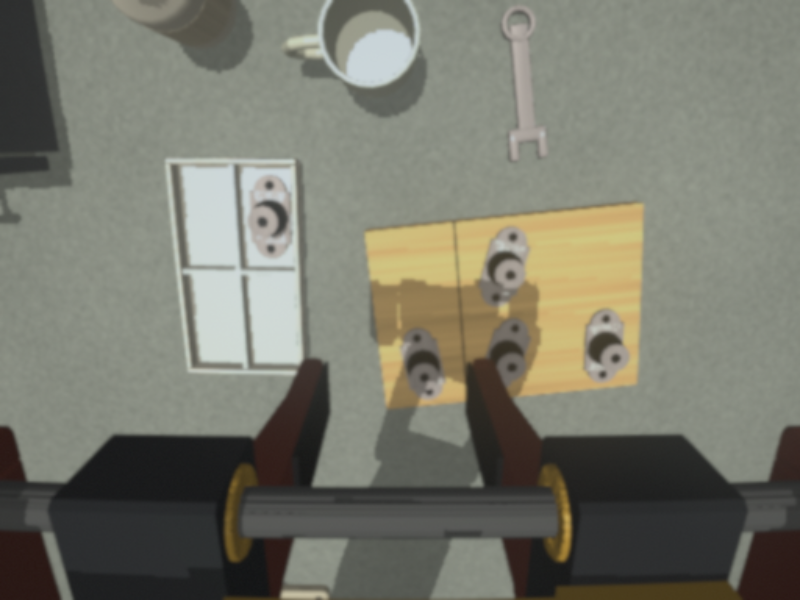

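Mount A stands flat in pocket 2 (hub near (265,218)), and the other four haven't moved. I'll do C, B and D now, checking each for movement before the pick.

```bash
cat >> h.py <<'E'
def moved(names,tag):
    command_gripper(1.); move_pose(VIEW,down(0)); wait(.2); im,T=shot(tag); o,T0=load("w1"); bad=[]
    for n in names:
        c=proj("wrist",[[*M[n][:2],.03]],T0)[0].astype(int); s=np.s_[c[1]-24:c[1]+24,c[0]-16:c[0]+16]
        f=(wood(im)[s]!=wood(o)[s]).mean(); print(n,"diff",round(f,3)); bad+= [n] if f>.12 else []
    return bad
E
python3 - <<'E'
from h import *
rest=list("CBDE")
for n,p in(("C",0),("B",3),("D",1)):
    b=moved(rest,"m"+n)
    if n in b: print("MOVED",b);break
    if not pick(*M[n]): print("FAIL pick",n);break
    if not place(*pocket(p),.005): print("FAIL place",n);break
    rest.remove(n)
print(moved(rest,"w4"),get_time())
E
```

```text
C diff 0.022
B diff 0.028
D diff 0.048
E diff 0.029
grip w 0.3348899273737371 tcp [ 0.4352 -0.2282  0.0265] hit False
lift w 0.3368529688051202 F 29.998794570565224 [-0.0194 -0.4546 -1.086 ]
at place w 0.3332815445380153 [ 0.4825 -0.0687  0.0889]
place hit True [ 0.4839 -0.0688  0.0123]
B diff 0.063
D diff 0.076
E diff 0.065
grip w 0.3361929240201516 tcp [ 0.5436 -0.3082  0.0265] hit False
lift w 0.3360583401702706 F 29.99929703772068 [-0.6081  0.0875 -2.7123]
at place w 0.33537378503377807 [ 0.5941 -0.0111  0.0897]
place hit True [ 0.5946 -0.0102  0.0122]
D diff 0.095
E diff 0.071
grip w 0.3332919884365417 tcp [ 0.4479 -0.3161  0.0264] hit False
lift w 0.33879287789212287 F 29.999513626098633 [-0.823   0.6783 -0.8814]
at place w 0.3378411101659993 [ 0.4847 -0.0086  0.0897]
place hit True [ 0.485  -0.0081  0.0122]
E diff 0.07
[] 39.6167
```

View pics/w4.png

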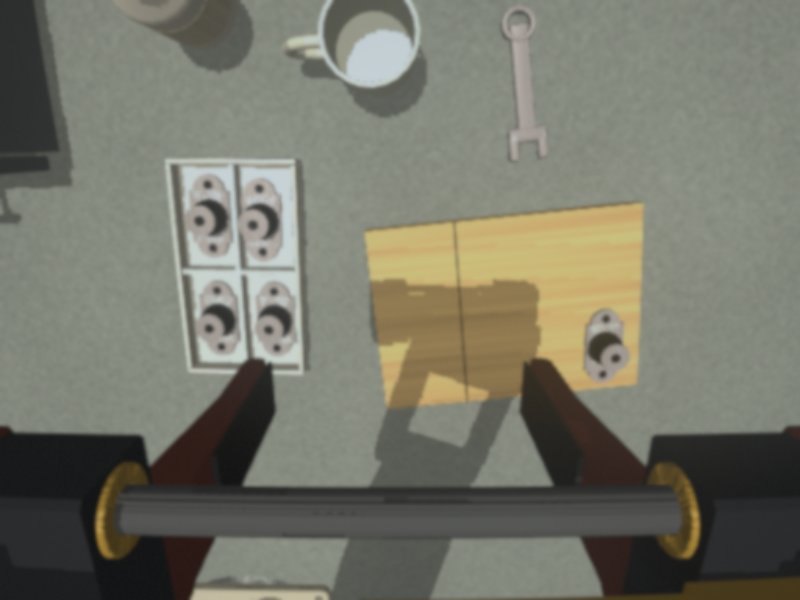

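All four pockets are filled. The pocket 2 mount has been nudged towards the divider (holes (260,188)/(263,252)), but it is still flat and well inside 20 mm. E hasn't moved. Next I'll look at the handle.

Run:
```python
from h import *
move_pose([.63,.27,.3],down(0)); wait(.3); im,T=shot("d1"); print(get_time())
```

```text
41.7083
```

View pics/d1.png

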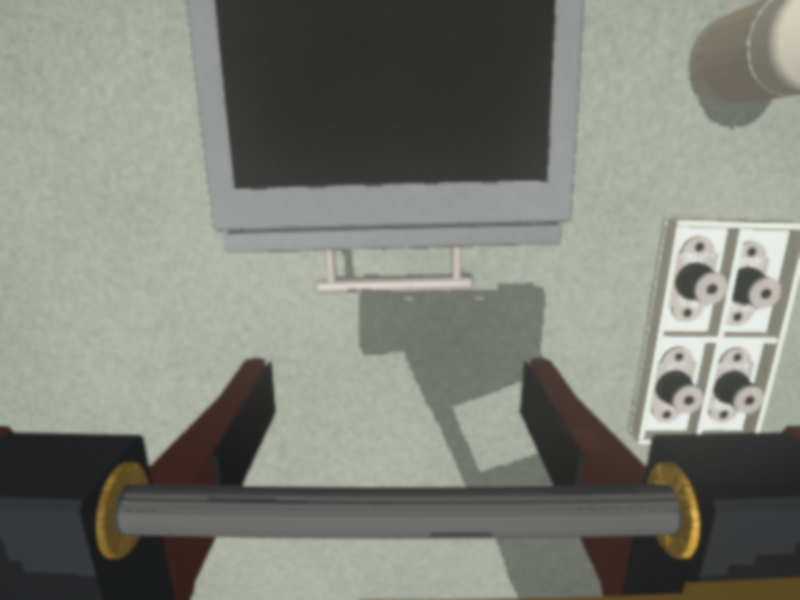

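The handle bar runs (318,287)→(470,282) and the chest top's front edge (216,229)→(570,219). I'll compute its position, grip it and pull.

Run:
```python
from h import *
im,T=load("d1");k=1/1.5625
H=onz("wrist",np.array([(318,287),(470,282)])*k,.062,T);print(H)
F=onz("wrist",np.array([(216,229),(570,219)])*k,.1,T);print(F)
h=H.mean(0);v=F[0]-F[1];yaw=np.arctan2(-v[0],v[1]);print(h,"yaw",yaw)
np.save("handle.npy",[h[0],h[1],yaw])
q=down(np.pi/2+yaw);command_gripper(.3)
move_pose([h[0],h[1],.16],q);print(get_tcp_pos())
hit=movel([h[0],h[1],.047],v=.1,until_force=8);print("hit",hit,get_tcp_pos())
if not hit:
    command_gripper(0.);print("w",get_grip_width(),get_finger_force())
    d=np.array([np.cos(yaw),np.sin(yaw)]);p=get_tcp_pos()
    print(movel([*(p[:2]-d*.243),p[2]],v=.12,until_force=25),np.array(get_tcp_pos())-p,get_grip_width(),get_ft_force())
    command_gripper(.35);p=get_tcp_pos();movel([p[0],p[1],.2],v=.2)
print(get_time())
```

```text
[[0.6014 0.3342 0.062 ]
 [0.6055 0.2095 0.062 ]]
[[0.6554 0.4002 0.1   ]
 [0.6624 0.1448 0.1   ]]
[0.6035 0.2718 0.062 ] yaw 0.02712812461127944
[0.6038 0.272  0.1604]
hit False [0.604  0.2721 0.0478]
w 0.11817785186705741 30.00080555677414
True [-0.2362 -0.0061 -0.    ] 0.11696821843785318 [ 1.9347 -2.3518  0.9199]
49.1333
```

Run:
```python
from h import *
command_gripper(1.);move_pose([.58,.28,.3],down(0)); wait(.3); im,T=shot("d2"); print(get_time())
```

```text
51.7583
```

View pics/d2.png

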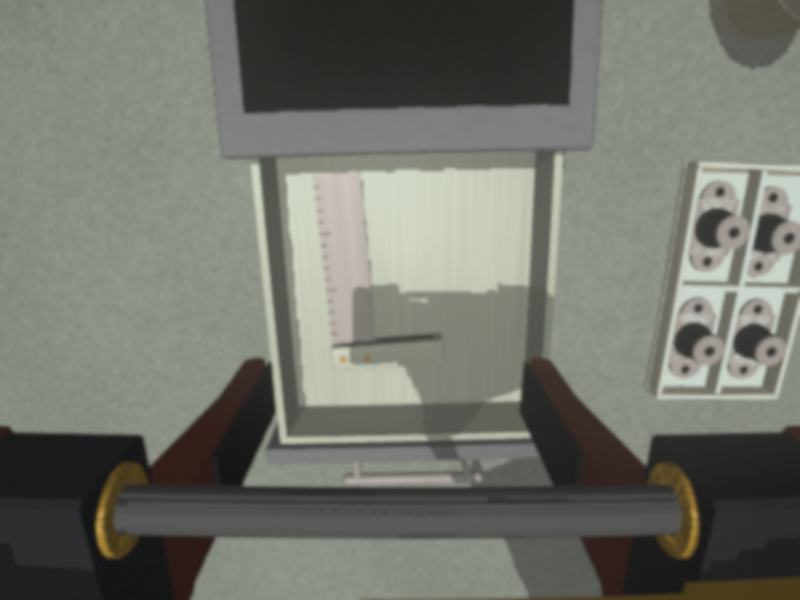

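The square lies at the left of the drawer. Its stock top corners are at about (331,347), (443,337), (443,358) and (333,369), its blade covers columns 317–373 up to row 172, and the floor right of the blade is free for E.

Run:
```python
from h import *
im,T=load("d2");k=1/1.5625
print("stock",onz("wrist",np.array([(331,347),(443,337),(443,358),(333,369)])*k,.046,T))
print("bladetip",onz("wrist",np.array([(317,172),(360,172)])*k,.025,T),"bladebase",onz("wrist",np.array([(331,344),(373,340)])*k,.031,T))
print("floorspot",onz("wrist",np.array([(465,260)])*k,.022,T),"chest",onz("wrist",np.array([(225,157),(592,148)])*k,.1,T))
print("bar",onz("wrist",np.array([(345,478),(480,472)])*k,.062,T),"front",onz("wrist",np.array([(280,440),(540,434)])*k,.088,T))
c=im[190:250,190:300][:,:,::-1];cv2.imwrite("pics/d2c.png",cv2.resize(c,(770,420),interpolation=cv2.INTER_CUBIC))
```

```text
stock [[0.4912 0.3384 0.046 ]
 [0.5007 0.2394 0.046 ]
 [0.4807 0.2388 0.046 ]
 [0.4699 0.3374 0.046 ]]
bladetip [[0.641  0.3473 0.025 ]
 [0.6409 0.3111 0.025 ]] bladebase [[0.4881 0.3403 0.031 ]
 [0.492  0.3018 0.031 ]]
floorspot [[0.5647 0.2194 0.022 ]] chest [[0.6549 0.3997 0.1   ]
 [0.6613 0.1447 0.1   ]]
bar [[0.3658 0.3284 0.062 ]
 [0.3723 0.2025 0.062 ]] front [[0.4229 0.3795 0.088 ]
 [0.4286 0.1584 0.088 ]]
```

View pics/d2c.png

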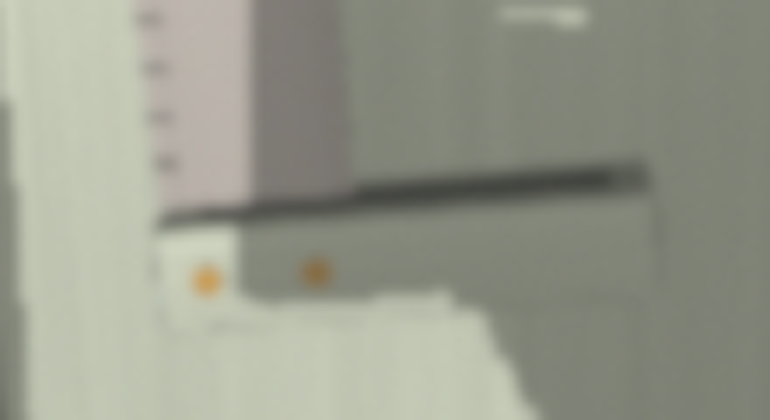

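Run:
```python
from h import *
b=moved(["E"],"mE")
if not b and pick(*M["E"]):
    x,y,_=M["E"];movel([x,y,.2],v=.25)
    move_pose([.555,.205,.2],down(np.pi/2+.03));print(place(.555,.205,.03,.022))
command_gripper(1.);move_pose([.58,.28,.3],down(0)); wait(.3); im,T=shot("d3"); print(get_time())
```

```text
E diff 0.065
grip w 0.33550525226676703 tcp [ 0.4578 -0.4216  0.0265] hit False
lift w 0.3347006448256431 F 29.999403655529022 [ 0.8997 -0.4867 -1.555 ]
at place w 0.3337009732209331 [0.5552 0.2045 0.107 ]
place hit True [0.5558 0.2052 0.0296]
True
66.0
```

View pics/d3.png

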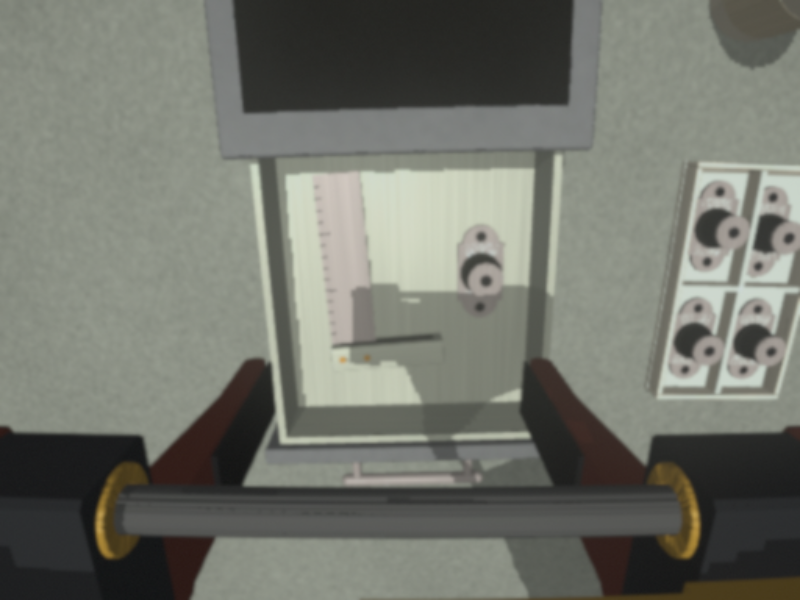

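E is in the drawer (hub near (482,272)) and the square hasn't moved. Next I'll measure the bare board's near edge and line, then grip the square.

```bash
cat > e.py <<'E'
from h import *
im,T=load("bd");w=wood(im)
w=cv2.morphologyEx(w,cv2.MORPH_OPEN,np.ones((3,3)))
# near edge: lowest wood pixel per column; line: darkest grey dip
g=cv2.cvtColor(im,cv2.COLOR_RGB2GRAY).astype(float)
E_=[]
for c in range(60,460,3):
    r=np.flatnonzero(w[:250,c])
    if len(r)>40: E_.append((c,r.max()+.5))
E_=np.array(E_);W=onz("wrist",E_,.018,T)[:,:2]
for _ in range(8):
    p=np.polyfit(W[:,1],W[:,0],1);e=np.abs(W[:,0]-np.polyval(p,W[:,1]));k=e<max(.0015,1.5*np.median(e));W=W[k]
print("edge x=%.4f*y+%.4f"%tuple(p),len(W),W[:,1].min(),W[:,1].max(),"yaw",-np.arctan(p[0]))
g0=proj("wrist",[[.392,-.2775,.018],[.55,-.2617,.018]],T);L=[]
for t in np.linspace(.05,1,60):
    c,r=g0[0]+t*(g0[1]-g0[0]);r=int(round(r));c0=int(round(c));s=g[r,c0-9:c0+10];
    bg=np.median(s);d=np.clip(bg-6-s,0,None)
    if d.sum()>8: L.append((c0-9+(d*np.arange(19)).sum()/d.sum(),r))
V=onz("wrist",np.array(L),.018,T)[:,:2]
for _ in range(8):
    l=np.polyfit(V[:,0],V[:,1],1);e=np.abs(V[:,1]-np.polyval(l,V[:,0]));V=V[e<max(.0012,1.5*np.median(e))]
print("line y=%.4f*x+%.4f"%tuple(l),len(V),"yaw",np.arctan(l[0]))
# intersection
y=(l[0]*p[1]+l[1])/(1-l[0]*p[0]);x=p[0]*y+p[1];yaw=(np.arctan(l[0])-np.arctan(p[0]))/2
print("line pt",x,y,"yaw",yaw);np.save("line.npy",[x,y,yaw])
E
python3 - <<'E'
from h import *
p=get_tcp_pos();movel([p[0],p[1],.3])
move_pose([.47,-.3,.3],down(0));wait(.4);shot("bd");print(get_time())
E
python3 e.py
```

```text
68.8167
edge x=-0.1036*y+0.3627 33 -0.41445580210934496 -0.26200461561589283 yaw 0.10321043542740388
line y=0.1071*x+-0.3184 60 yaw 0.10668469098268886
line pt 0.3912965056526671 -0.2764889005844508 yaw 0.10494756320504636
```

View pics/bd.png

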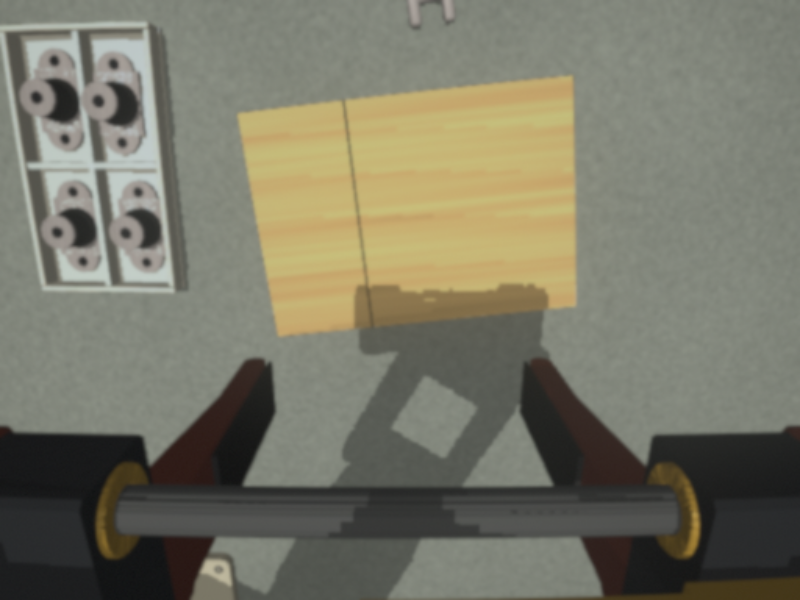

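The board is bare, with its near edge running (278,336)→(576,306) and the line meeting it at (372,327). That gives (0.391,−0.2765), yaw 0.105, matching w1. Next I'll grip the square.

Run:
```python
from h import *
q=down(np.pi/2+.06);x,y=.4828,.284
p=get_tcp_pos();movel([p[0],p[1],.3]);command_gripper(.5)
move_pose([x,y,.18],q);print(get_tcp_pos())
hit=movel([x,y,.034],v=.1,until_force=8);print("hit",hit,get_tcp_pos())
if not hit:
    command_gripper(0.);print("w*88",get_grip_width()*88,get_finger_force(),get_tcp_pos())
    movel([x,y,.06],v=.06);movel([x,y,.24],v=.2);print(get_grip_width()*88,get_ft_force());wait(.3);shot("sq")
print(get_time())
```

```text
[0.4834 0.2834 0.1802]
hit False [0.4832 0.2842 0.0346]
w*88 21.699266417790973 29.767359495162964 [0.4831 0.2841 0.0343]
21.845396783200602 [-0.2102  0.4671 -2.1388]
76.0917
```

View pics/sq.png

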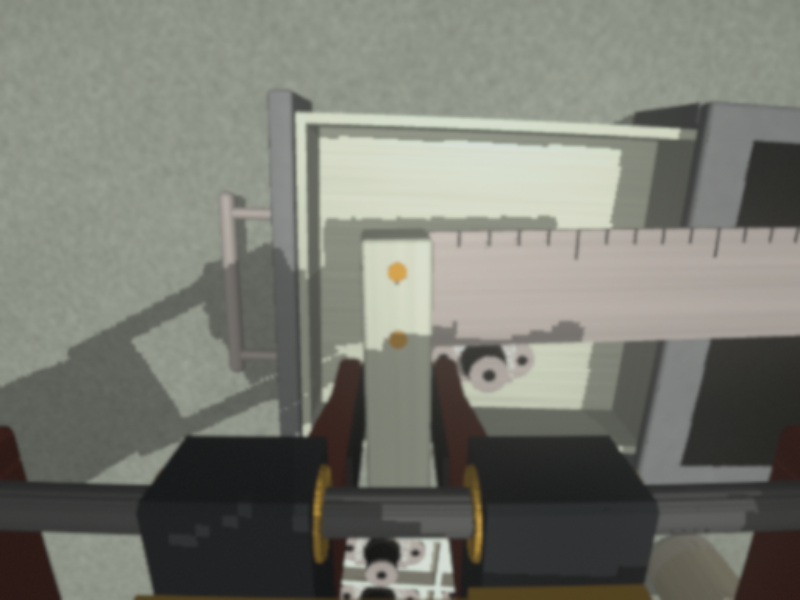

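The square is held squarely. Its heel is at (431,233), the blade's outer edge runs to (798,228), and the stock is centred between the pads. I'll work out the held pose.

Run:
```python
from h import *
im,T=load("sq");k=1/1.5625;tcp=np.array(get_tcp_pos());q=get_ee_rot();Rt=R.from_quat([q[1],q[2],q[3],q[0]])
for px,dz in (((431,233),-.001),((798,228),-.001),((431,345),-.001),((798,334),-.001),((363,240),.012),((430,240),.012),((362,428),.012),((432,428),.012)):
    P=onz("wrist",np.array([px])*k,tcp[2]+dz,T)[0]; print(px,"tool",Rt.inv().apply(P-tcp)*1000)
# blade outer/inner edges by gradient
g=cv2.cvtColor(im,cv2.COLOR_RGB2HSV)
print(tcp,get_grip_width()*88)
```

```text
(431, 233) tool [54.4659 10.5494  0.963 ]
(798, 228) tool [ 57.0306 133.8715   0.8402]
(431, 345) tool [15.398  11.3199  0.9813]
(798, 334) tool [ 19.1254 142.9129   0.8498]
(363, 240) tool [ 54.4691 -10.6946 -12.016 ]
(430, 240) tool [ 54.4747   9.4158 -12.0358]
(362, 428) tool [ -9.6125 -12.3316 -11.9832]
(432, 428) tool [ -9.5926  11.3587 -12.0065]
[0.4826 0.2839 0.2394] 22.03539043621387
```

Run:
```python
from h import *
x,y,yaw=np.load("line.npy");t=np.pi/2+yaw-.024;q=down(t)
tx=np.array([np.cos(t),np.sin(t)]);ty=np.array([np.sin(t),-np.cos(t)])
bx=np.array([np.cos(yaw),np.sin(yaw)])
C=np.array([x,y])-.0545*tx-.0106*ty; np.save("lay.npy",[*C,t])
S=C-.005*bx
move_pose([*S,.24],q);movel([*S,.07],v=.2);wait(.3)
o,_=load("sq");im,T=shot("hv");o=cv2.cvtColor(o,6+1);im=cv2.cvtColor(im,7)
for (c,r,w,h) in((225,143,60,35),(225,200,60,40),(400,140,90,20)):
    res=cv2.matchTemplate(im[r-12:r+h+12,c-12:c+w+12],o[r:r+h,c:c+w],cv2.TM_CCOEFF_NORMED);_,m,_,l=cv2.minMaxLoc(res);print(m,np.array(l)-12)
print(get_grip_width()*88,get_ft_force(),get_tcp_pos(),C,get_time())
```

```text
0.9764326214790344 [0 0]
0.8866888880729675 [ 0 -1]
0.5681142210960388 [-1  3]
22.053789545512593 [ 0.4886  0.0163 -1.8793] [ 0.3804 -0.3324  0.0706] [ 0.3851 -0.3317] 79.675
```

Run:
```python
from h import *
cx,cy,t=np.load("lay.npy");C=np.array([cx,cy]);yaw=np.load("line.npy")[2];bx=np.array([np.cos(yaw),np.sin(yaw)])
S=C-.005*bx
movel([*S,.035],v=.08)
print("down",movel([*S,.0215],v=.03,until_force=4),get_tcp_pos(),get_ft_force())
p=np.array(get_tcp_pos())
print("push",movel([*(S+.012*bx),p[2]],v=.02,until_force=7),get_tcp_pos(),get_ft_force())
p=np.array(get_tcp_pos());print("adv",(p[:2]-S)@bx)
wait(.3);shot("laid");print(get_grip_width()*88,get_time())
```

```text
down True [ 0.3801 -0.3321  0.0211] [-0.5506  0.3014  3.7557]
push True [ 0.3855 -0.3311  0.0211] [-0.6326 -0.6476  4.7718]
adv 0.005391716746704369
22.00328505637896 81.55
```

View pics/laid.png

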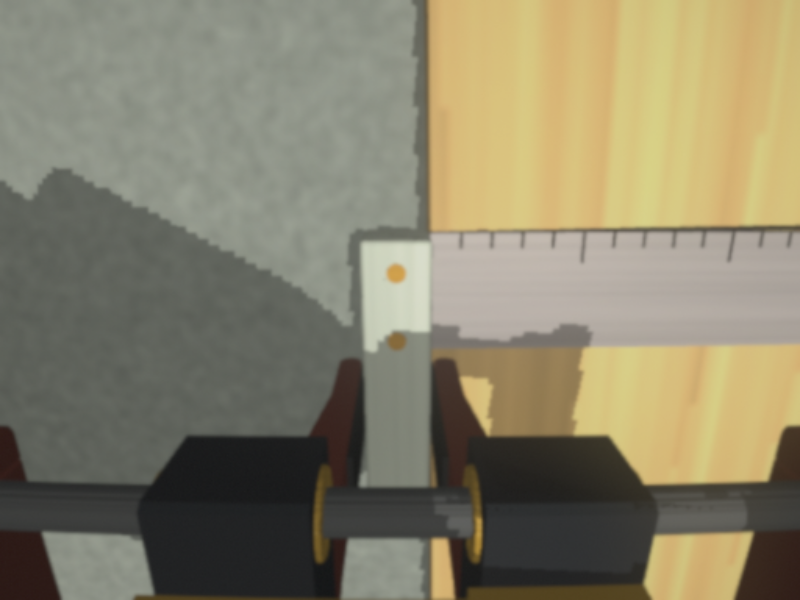

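The stock's inner face coincides with the board edge (column ≈430) and the blade's outer edge lies on the pencil line (row ≈230). I'll release it and shut the drawer.

Run:
```python
from h import *
p=get_tcp_pos();command_gripper(.4);movel([p[0],p[1],.03],v=.04);movel([p[0],p[1],.25],v=.2)
yaw=np.load("handle.npy")[2];d=np.array([np.cos(yaw),np.sin(yaw)]);h=np.array([.3677,.2659])
command_gripper(.3);move_pose([*h,.18],down(np.pi/2+yaw))
hit=movel([*h,.047],v=.1,until_force=8);print("hit",hit,get_tcp_pos())
if not hit:
    command_gripper(0.);print("w",get_grip_width()*88)
    p=np.array(get_tcp_pos());r=movel([*(p[:2]+d*.245),p[2]],v=.1,until_force=20)
    e=np.array(get_tcp_pos());print("shut",r,e,(e-p)[:2]@d,get_ft_force())
    command_gripper(.3);movel([e[0],e[1],.25],v=.2)
command_gripper(1.);move_pose(VIEW,down(0));wait(.3);im,T=shot("fin")
s=read_camera("scene");a=cv2.resize(im[:,:,::-1],(400,300));b=cv2.resize(s[:,:,::-1],(400,300));cv2.imwrite("pics/fin2.png",cv2.resize(np.hstack([im[:,:,::-1],s[:,:,::-1]]),(800,300)))
cv2.imwrite("pics/finv.png",cv2.resize(np.vstack([im[:,:,::-1][90:300],s[:,:,::-1][60:384]]),(575,600)));print(get_time())
```

```text
hit False [0.368  0.2661 0.0474]
w 10.23538127751071
shut True [0.6074 0.2723 0.0474] 0.23963501671647858 [-0.9913 -0.2968  5.2189]
95.2083
```

View pics/finv.png

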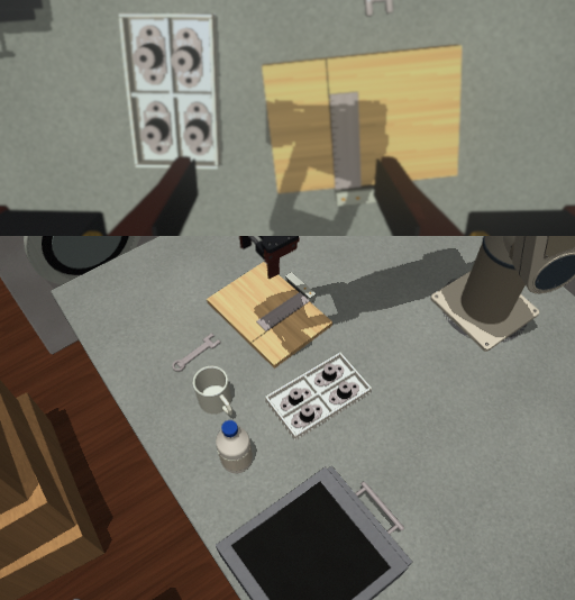

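The final picture shows all four pockets filled, the blade along the line with its stock at the near edge, the drawer shut (239.6 mm travel to the stop), and the bottle, mug and spanner where they started. I'll hand it in.

```bash
python3 -c "
from station import *
print(job_done(),get_time())"
```

```text
the job is handed in; nothing more can be done
the job is handed in; nothing more can be done
```

The job is handed in, with no verdict returned: four mounts stand in the tray pockets and the fifth is in the shut drawer, the try square lies flush on the near edge with its blade on the pencil line, and the bottle, mug and spanner were not disturbed.

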